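# Close the break in a rock core and hold the loupe in focus over it

## Task

Ease the loose piece of rock core gently along the V-cradle until it butts flush against the longer piece resting on the end stop, without rolling it (the red line stays on top) and without shifting the longer piece. Then pick up the loupe and hold it still and level over the closed joint, the joint centred under the lens and the lens at the height of the red scriber tip of the height gauge, which has been set to the lens's focal height; do not let the loupe touch the rock, cradle or gauge. Finish while still holding the loupe there, and leave everything else where it stands.

Things in the scene. Friction and masses are not known exactly. Their poses are not given: they have to be found in the camera images.
- cradle: Fixed aluminium V-cradle, 310 x 80 mm at its base plate. Origin: centre of its underside on the bench. y runs along the groove towards the end stop, a plate 58 mm high with its face at y = +150 mm; the other end is open. The 90-degree groove reaches 21 mm to either side; its edges are 34 mm above the bench. A core lying in it has its axis 47 mm and its top 72 mm above the bench.
- joint_face (a point): Centre, on the core's axis, of the free end face of the longer core piece (body core_fixed: buff rock cylinder, 50 mm diameter, 120 mm long, about 0.6 kg, not fastened; red line along its top). Its far end rests on the end stop. This is where the joint will be. Axes: y along the core towards the stop, z up.
- loose_face (a point): Centre, on the core's axis, of the end face of the loose piece that must meet joint_face (body core_loose: buff rock cylinder, 50 mm diameter, 80 mm long, about 0.4 kg, red line along its top). Axes: y along the core towards the joint, z up through the red line. At the start it is 15 to 45 mm short of joint_face.
- loose_center (a point): Centre of the loose core piece, on its axis half-way along, 40 mm behind loose_face. Same axes. Its other end face is 40 mm further back and can be pushed; about 2 to 5 N slides it in the groove.
- scriber_tip (a point): Front tip of the red scriber (8 mm wide, 5 mm thick) of the height gauge that stands beyond the cradle beside the longer piece. Its z is the height that the lens centre must have: 130 to 160 mm above the bench, different each time. Locked: do not move it.
- loupe_lens (a point): Centre of the loupe's lens, half-way through its 14 mm thick light blue frame (72 mm outside diameter). 7 mm above the bench when the loupe lies flat. z is the lens axis (straight up when level); the handle runs along -x.
- loupe_grip (a point): Where to hold the loupe: middle of its light grey handle's height, 85 mm from the lens centre along -x and 5 mm higher than the lens centre. The handle is 22 mm wide (along y) and 24 mm high and runs from 46 to 146 mm from the lens centre; the loupe weighs 0.15 kg and balances near this point. Same axes as the lens.
- core_fixed: The longer core piece as a whole: origin at its underside half-way along; y towards the stop, z up through its red line.
- core_loose: The loose core piece as a whole: origin at its underside half-way along; y towards the joint, z up through its red line.
- loupe: The loupe as a whole: origin under the lens centre, on the underside; axes as for the lens.
- gauge: The height gauge, fixed: origin at the foot of its beam on the bench. Steel foot 100 x 70 mm, 28 mm high; beam 20 x 7 mm, top 248 mm above the bench. The scriber points along -x, its tip 66 mm from the beam; its slider, 40 x 20 mm, reaches from 5 mm below to 48 mm above the scriber.
- tin_a: Bystander: lidded aluminium moisture tin, 71 mm diameter, 42 mm high, on the opposite side of the cradle from the loupe. Origin under its centre.
- tin_b: Bystander: the same kind of tin, on the pan of the white bench balance at the right side. Origin under its centre.
- brush: Bystander: brush lying on the bench at the left, 190 mm long. Origin under its middle. Other equipment, fixed, stands along the bench's back (core box and carton, under 90 mm high, from x = 0.77 m on) and sides (up to 215 mm high, from 0.42 m left and right of the robot's axis outwards).

How it is judged:
By the outcome, as a careful person would: the job done as asked, in the order asked, and still so for the second after the job is handed in, while the arm keeps its last pose, push and grip.
It also fails if it takes over 72 s, if anything falls off the work surface, if the arm or the gripper's body presses on something with over 40 N, if the wrist force passes 120 N, or if a joint passes its speed limit or range.

## Robot

A 6-joint arm with a two-finger parallel gripper is mounted at the origin on the work surface. World frame = base frame: x ahead of the robot, y to its left, z up, the work surface at z = 0. Lengths are in m, angles in rad, forces in N, time in s.
With the tool pointing down it reaches from about 0.25 to 0.725 m from the base axis. Payload 4 kg.
Tool frame: the origin (TCP) lies on the centre line of the jaws, within the pads' length; the fingertips stand 11 mm ahead of it and the grasp point (between the pads) lies 8 mm behind it (bot.nose_length is the distance from the TCP to the fingertips, in m); z points along the fingers, y is the direction in which the jaws open and shut (so a half turn about z gives the same grasp; the last joint's range is limited). The gripper opens to 85 mm and grips with 20 to 120 N. Pads are 22 mm wide; open, the fingers measure 114 mm over their backs; the gripper's body (76 mm by 85 mm) begins 54 mm behind the grasp point. The pads swing forward as they close: fully open they stand 13 mm farther back than shut.
Start: joints at [1.2, 0.241, 0.005, 1.335, 0, 1.571], TCP at [0.181, 0.466, 0.242] pointing down, gripper open.
Joint ranges: [-2.72, 2.72], [-1.05, 1.87], [-1.09, 1.28], [-1.99, 2.15], [-1.42, 1.44], [-3.14, 3.14]. Speed limits (rad/s): [2.79, 2.79, 3.14, 3.14, 3.14, 3.14].

## Interface

Orientations are given as a unit quaternion [x, y, z, w].
In Python, from workcell import bot gives the robot as it stands.
- The arm moves only by the tool play_rows, never from a script. Its argument "plan" is one flat list of numbers, 6 for each row, row after row: the shift along the tool's x, y, z in mm, then the turn, a rotation vector about the tool's x, y, z in rad. A call has 1 to 20 rows; each row shifts and turns the commanded pose from where the row before left it, along the tool's axes as they then stand; what a row does not reach is not made up. A row lasts 1/8 s, in which the tool goes at most 62.5 mm and 10.7 degrees, less where a joint would pass 70% of its speed; a pose out of reach is approached as far as the arm can. A call with a gripper value outside its range is refused whole. "hand" is the opening in per cent of the stroke, from 0 (shut) to 100 (fully open), set as the call begins (left out, the last holds). The fingers move at their own pace and stop on an object; the grip force is fixed at half the most. Time passes only in rows, so rows that do not move let the fingers close. It gives the time, the measured TCP pose, the force and the opening at its end, in the units of the state.
- bot.get_obs(): the state, without advancing time (a new reading comes with each control period).
- bot.camera(name): name is "side" or "top"; returns a dict with "frame" (480x640x3 uint8, blue, green, red), "range_z" (480x640 float32, m along the optical axis (not along the pixel's ray), 0 where there is no reading), "K" (3x3 intrinsics, pixels), "dist" ([k1, k2, p1, p2, k3] as OpenCV has them; the pictures are not rectified), "cam_to_world" (4x4, takes a point from camera to world coordinates). Camera axes: x right, y down, z forward; pixel columns grow to the right and rows downward; lengths in m; the calibration is good to about 2 mm. A picture is of the moment at which its call begins.
- bot.job_done(): hands the job in, once; it reports no verdict.
Trained networks look in the newest picture that a camera, given by its name, has taken for a name from the list of things; names that differ only in an ending like _2 or _b are one class to them, and where a whole thing is asked for, a point or a joint stands for the part that bears it (a point fixed in the world has none). Each returns a list of dicts, best first, with "p" (0 to 1); they miss things now and then, are a little off and sometimes report something else, mostly with a low value. They report only what shows in the picture. A call takes as long as a camera call.
- bot.outline_of(query, camera): "mask" (480x640 bool, what is visible of it) and "point" ([row, column] in pixels, amid what is visible of it).
The state is a dict: "clock": time; "joint_pos": joint angles; "joint_vel": joint speeds; "tau": joint torques, N m; "eef_pos": TCP position; "tool_rot": TCP orientation; "ft_force": force on the tool from outside, world axes, zero at the start; "ft_torque": the same for the moment, N m; "grip_width": finger opening in m.
Only numpy, scipy, OpenCV 4.12 (cv2) and the standard library are available. Lean on these libraries where they do the work, as an engineer would, in place of code of your own. Each camera call takes 0.05 s, during which the arm holds its last target.

## Working session

There is one attempt and no reset: what is moved stays moved. The work goes in short steps, Python scripts to look and compute and a tool call to move; the robot and the scene stay as the last step left them, time stands still between calls to the robot, and variables do not carry over. Pictures are saved under pics/ and viewed, and the job is handed in when it is done.

Besides the shell and the picture viewer there is one more tool, called after ">>>" as name(argument=value, ...) on one line, values as JSON. play_rows: Moves the arm, as the interface text tells. Its arguments: {"type":"object","properties":{"plan":{"type":"array","items":{"type":"number"}},"hand":{"type":"number"}},"required":["plan"]}

```bash
ls; mkdir -p pics
python3 - <<'E'
from workcell import bot
import cv2,numpy as np
o=bot.get_obs();print({k:np.round(v,3).tolist() for k,v in o.items()})
for n in ("side","top"):
    c=bot.camera(n);cv2.imwrite(f"pics/{n}0.png",c["frame"]);print(n,c["K"].round(1).tolist(),c["dist"],c["cam_to_world"].round(3).tolist())
    for q in ["cradle","core_fixed","core_loose","loupe","gauge","tin_a","joint_face","loose_face","scriber_tip","loupe_lens","loupe_grip"]:
        for r in bot.outline_of(q,n)[:2]: print(q,round(r["p"],2),np.round(r["point"],1),r["mask"].sum())
E
```

```text
pics
{'clock': 0.0, 'joint_pos': [1.2, 0.241, 0.004, 1.335, 0.0, 1.571], 'joint_vel': [0.002, -0.002, 0.001, 0.002, 0.001, -0.0], 'tau': [0.001, -37.232, 25.241, 0.017, 0.0, -0.0], 'eef_pos': [0.181, 0.465, 0.241], 'tool_rot': [0.184, 0.983, -0.001, -0.0], 'ft_force': [-0.164, 0.173, -0.043], 'ft_torque': [0.016, 0.002, 0.035], 'grip_width': 0.086}
side [[528.6, 0.0, 319.9], [0.0, 528.6, 239.5], [0.0, 0.0, 1.0]] [0.0074064 0.        0.        0.        0.       ] [[-0.978, -0.131, 0.161, 0.341], [-0.207, 0.677, -0.706, 1.104], [-0.017, -0.724, -0.69, 1.214], [0.0, 0.0, 0.0, 1.0]]
cradle 0.97 [275.2 330.1] 1062
core_fixed 0.61 [269.6 319.4] 554
core_loose 0.64 [245. 334.] 354
loupe 0.9 [361.9 310.4] 992
gauge 0.72 [261.6 278.2] 1237
gauge 0.72 [362.3 307.5] 1004
tin_a 0.63 [143.1 381. ] 312
tin_a 0.54 [195.2 341.1] 376
joint_face 0.75 [266.3 319.7] 532
loose_face 0.61 [244.2 329.4] 366
scriber_tip 0.81 [236.6 278.3] 283
loupe_lens 0.65 [359.8 311.2] 968
loupe_grip 0.56 [359.3 307.3] 990
top [[441.0, 0.0, 310.9], [0.0, 441.0, 240.6], [0.0, 0.0, 1.0]] [-0.07793972  0.          0.          0.          0.        ] [[0.003, -0.988, 0.153, 0.386], [-1.0, -0.004, -0.007, -0.034], [0.008, -0.153, -0.988, 1.366], [0.0, 0.0, 0.0, 1.0]]
cradle 0.71 [256.1 326. ] 1486
cradle 0.26 [203.3 281.9] 841
core_fixed 0.75 [241.6 281.3] 654
core_loose 0.63 [246.9 318.2] 455
loupe 0.7 [251.3 191.1] 749
gauge 0.82 [202.  283.7] 833
tin_a 0.97 [272.1 500.3] 473
tin_a 0.69 [241.8 407.1] 441
joint_face 0.61 [239.8 280.8] 685
joint_face 0.32 [247.3 321.8] 463
loose_face 0.7 [247.  319.8] 403
scriber_tip 0.49 [192.9 284.2] 271
loupe_lens 0.79 [252.2 189.2] 799
loupe_grip 0.58 [251.5 191.1] 720
loupe_grip 0.32 [242.7 406.4] 452
```

Run:
```python
import cv2
for n,(r0,r1,c0,c1) in {"side":(130,430,180,480),"top":(130,360,120,430)}.items():
    im=cv2.imread(f"pics/{n}0.png")
    im=im[r0:r1,c0:c1]; s=min(800/im.shape[1],600/im.shape[0]);cv2.imwrite(f"pics/{n}0c.png",cv2.resize(im,None,fx=s,fy=s,interpolation=cv2.INTER_CUBIC)); print(n,s)
```

```text
side 2.0
top 2.5806451612903225
```

View pics/side0.png

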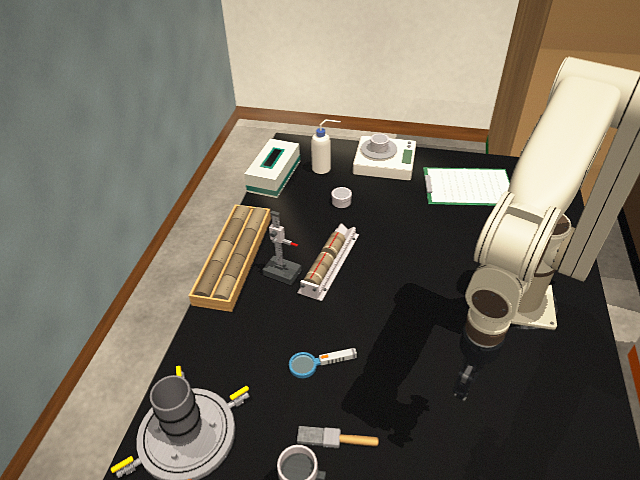

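View pics/top0.png

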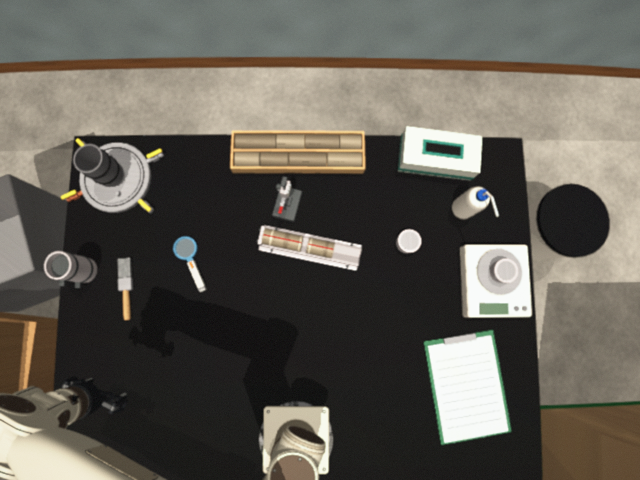

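View pics/side0c.png

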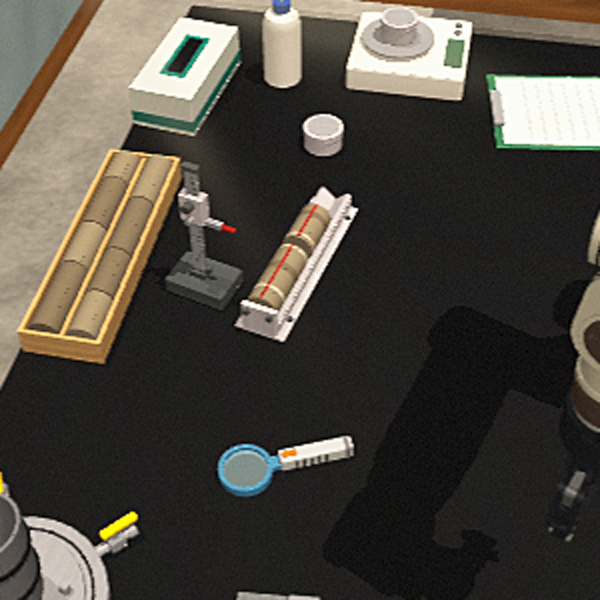

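View pics/top0c.png

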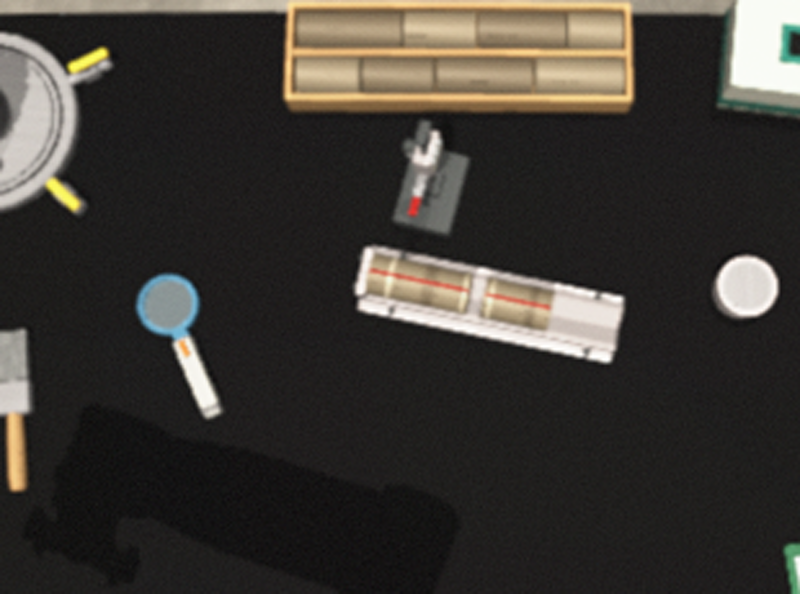

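```bash
cat > h.py <<'E'
from workcell import bot
import cv2,numpy as np
def cams(): return {n:bot.camera(n) for n in("side","top")}
def ray(c,rc):
    rc=np.atleast_2d(rc).astype(float)
    u=cv2.undistortPoints(rc[:,None,::-1].copy(),c["K"],c["dist"])[:,0]
    d=np.c_[u,np.ones(len(u))]@c["cam_to_world"][:3,:3].T
    return c["cam_to_world"][:3,3],d
def onz(c,rc,z):
    o,d=ray(c,rc); return o+d*((z-o[2])/d[:,2])[:,None]
def proj(c,P):
    T=np.linalg.inv(c["cam_to_world"]);P=np.atleast_2d(P)@T[:3,:3].T+T[:3,3]
    p,_=cv2.projectPoints(P[:,None],np.zeros(3),np.zeros(3),c["K"],c["dist"]);return p[:,0,::-1]
def tri(c1,p1,c2,p2):
    o1,d1=ray(c1,p1);o2,d2=ray(c2,p2);d1=d1[0]/np.linalg.norm(d1);d2=d2[0]/np.linalg.norm(d2)
    A=np.stack([d1,-d2],1);t=np.linalg.lstsq(A,o2-o1,rcond=None)[0]
    a=o1+d1*t[0];b=o2+d2*t[1];return (a+b)/2,np.linalg.norm(a-b)
def cloud(c,mask):
    rr,cc=np.nonzero(mask&(c["range_z"]>0));o,d=ray(c,np.c_[rr,cc]);return o+d*c["range_z"][rr,cc][:,None],np.c_[rr,cc]
E
python3 - <<'E'
from h import *
C=cams()
for n,c in C.items():
    f=c["frame"].astype(int);b,g,r=f[...,0],f[...,1],f[...,2]
    red=(r-np.maximum(b,g)>60)&(r>110)
    k,lab,st,ce=cv2.connectedComponentsWithStats(red.astype(np.uint8),connectivity=8)
    for i in range(1,k):
        if st[i,4]>3: print(n,"red",st[i].tolist(),ce[i].round(1))
    # bench depth check
    m=np.zeros((480,640),bool)
    m[300:330,200:230]=True
    P,_=cloud(c,m);print(n,"bench",P.mean(0).round(4),P[:,2].std().round(4))
    for q in["loupe","core_loose","core_fixed","cradle","tin_a","gauge"]:
        R=bot.outline_of(q,n)[0];P,_=cloud(c,R["mask"]);print(q,P.mean(0).round(3),np.percentile(P,[3,50,97],axis=0).round(3).tolist())
E
```

```text
side red [328, 232, 11, 16, 35] [333.2 239.4]
side red [290, 242, 8, 4, 20] [293.4 243.7]
side red [310, 252, 17, 27, 58] [317.8 264.8]
side red [628, 346, 12, 56, 320] [634.8 368.8]
side red [321, 355, 7, 4, 20] [324.2 356.2]
side red [188, 479, 4, 1, 4] [189.5 479. ]
side bench [0.857  0.2345 0.0081] 0.013
loupe [0.534 0.335 0.015] [[0.444, 0.292, 0.003], [0.546, 0.333, 0.013], [0.599, 0.382, 0.028]]
core_loose [ 0.564 -0.065  0.062] [[0.54, -0.151, 0.007], [0.562, -0.061, 0.067], [0.596, -0.026, 0.077]]
core_fixed [0.586 0.05  0.068] [[0.562, -0.006, 0.053], [0.585, 0.049, 0.069], [0.612, 0.103, 0.077]]
cradle [ 0.563 -0.004  0.022] [[0.517, -0.181, 0.003], [0.558, 0.017, 0.02], [0.628, 0.117, 0.058]]
tin_a [ 0.589 -0.333  0.033] [[0.559, -0.375, 0.003], [0.588, -0.327, 0.041], [0.62, -0.306, 0.049]]
gauge [0.708 0.042 0.081] [[0.662, 0.008, 0.009], [0.71, 0.04, 0.032], [0.755, 0.073, 0.235]]
top red [67, 191, 15, 10, 52] [ 74.5 195.8]
top red [278, 206, 5, 8, 28] [280.1 209.4]
top red [264, 234, 37, 9, 65] [281.9 238.1]
top red [309, 244, 24, 6, 42] [321.1 246.3]
top red [190, 263, 3, 4, 7] [191.  264.7]
top bench [0.3668 0.2512 0.0006] 0.0028
loupe [0.539 0.333 0.015] [[0.446, 0.286, 0.003], [0.552, 0.332, 0.013], [0.602, 0.38, 0.029]]
core_loose [ 0.566 -0.071  0.065] [[0.542, -0.109, 0.025], [0.566, -0.071, 0.068], [0.593, -0.032, 0.075]]
core_fixed [0.59  0.044 0.067] [[0.564, -0.011, 0.051], [0.59, 0.044, 0.069], [0.618, 0.1, 0.076]]
cradle [0.463 0.529 0.018] [[0.36, 0.511, 0.009], [0.472, 0.526, 0.018], [0.534, 0.553, 0.024]]
tin_a [ 0.591 -0.341  0.041] [[0.56, -0.374, 0.015], [0.591, -0.34, 0.042], [0.622, -0.31, 0.048]]
gauge [0.706 0.031 0.075] [[0.661, -0.003, 0.001], [0.706, 0.029, 0.03], [0.758, 0.07, 0.247]]
```

Run:
```python
import cv2
a=cv2.imread("pics/side0.png")
def s(im,r0,r1,c0,c1,n):
    im=im[r0:r1,c0:c1];k=int(min(800/im.shape[1],600/im.shape[0]));cv2.imwrite(n,cv2.resize(im,None,fx=k,fy=k,interpolation=cv2.INTER_NEAREST));print(k)
s(a,205,305,260,365,"pics/s1.png")
s(cv2.imread("pics/top0.png"),170,275,255,370,"pics/t1.png")
```

```text
6
5
```

View pics/s1.png

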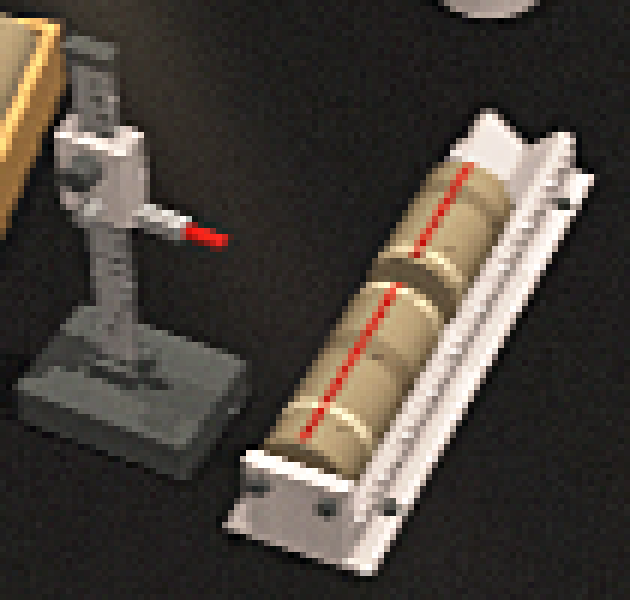

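View pics/t1.png

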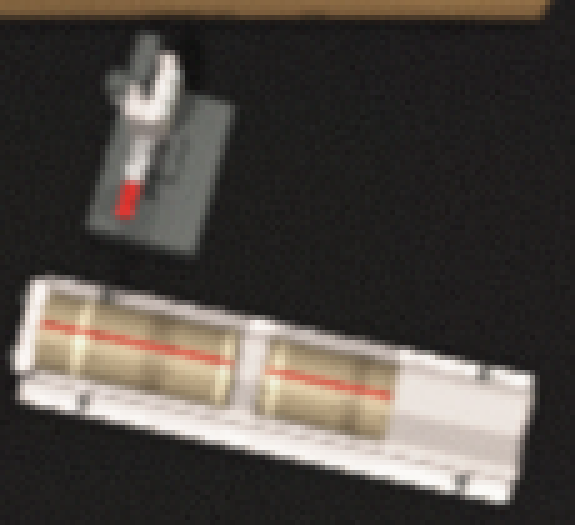

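```bash
cat > m.py <<'E'
from h import *
def redness(f):
    f=f.astype(float);return np.clip(f[...,2]-np.maximum(f[...,0],f[...,1]),0,None)
def run(C,verbose=True):
    out={}
    for n,c in C.items():
        R=redness(c["frame"])
        # red line comps
        red=(R>60)
        k,lab,st,ce=cv2.connectedComponentsWithStats(red.astype(np.uint8),connectivity=8)
        box=(255,370,225,285) if n=="side" else (225,275,255,370)
        for i in range(1,k):
            y,x=ce[i][1],ce[i][0]
            if st[i,4]<10 or not(box[0-0]<=(x if n=="side" else y)<=box[1] and box[2]<=(y if n=="side" else x)<=box[3]): continue
            rr,cc=np.nonzero(lab==i);w=R[rr,cc];p=np.c_[rr,cc].astype(float)
            if p[:,1].max()<302 and n=="side": continue
            m=np.average(p,axis=0,weights=w);u=np.linalg.svd((p-m)*np.sqrt(w)[:,None])[2][0]
            t=np.arange(-35,35,.1);prof=[]
            v=np.array([-u[1],u[0]])
            for o in(-1.5,-1,-.5,0,.5,1,1.5):
                q=m+np.outer(t,u)+v*o
                prof.append(cv2.remap(R.astype(np.float32),q[:,1].astype(np.float32)[None],q[:,0].astype(np.float32)[None],cv2.INTER_LINEAR)[0])
            s=np.sum(prof,0);h=np.median(s[np.abs(t)<5])*.5
            j=int(np.argmin(abs(t)));a=j
            while s[a]>h and a>0:a-=1
            b=j
            while s[b]>h and b<len(s)-1:b+=1
            e=np.array([m+u*t[a],m+u*t[b]]);W=onz(c,e,.072)
            W=W[np.argsort(W[:,1])]
            print(n,"px",e.round(1).tolist(),"W",W.round(4).tolist(),"len",np.linalg.norm(W[1]-W[0]).round(4),"ang",np.degrees(np.arctan2(*(W[1]-W[0])[:2])).round(2))
if __name__=="__main__":
    C=cams();run(C)
    for a in [([245,298],[213.4,279.6])]:
        print(tri(C["side"],a[0],C["top"],a[1]))
E
python3 m.py
```

```text
side px [[231.6, 337.9], [247.6, 328.2]] W [[0.559, -0.1118, 0.072], [0.5751, -0.0348, 0.072]] len 0.0787 ang 11.78
side px [[251.4, 326.0], [278.2, 309.7]] W [[0.5785, -0.0173, 0.072], [0.603, 0.1003, 0.072]] len 0.1201 ang 11.78
top px [[234.0, 262.5], [242.2, 301.2]] W [[0.5812, -0.0144, 0.072], [0.6053, 0.1008, 0.072]] len 0.1176 ang 11.83
top px [[243.4, 307.6], [248.9, 333.1]] W [[0.5615, -0.109, 0.072], [0.5776, -0.0336, 0.072]] len 0.077 ang 12.01
(array([0.64992974, 0.0457116 , 0.14676347]), np.float64(0.003954274430271671))
```

Run:
```python
from h import *
C=cams();S,T=C["side"],C["top"]
for n,s,t in [("lb",[231.6,337.9],[248.9,333.1]),("lf",[247.6,328.2],[243.4,307.6]),("jf",[251.4,326],[242.2,301.2]),("stop",[278.2,309.7],[234,262.5])]:
    p,e=tri(S,s,T,t);print(n,p.round(4),e.round(4))
# loupe: blue ring
for n,c in C.items():
    f=c["frame"];h=cv2.cvtColor(f,cv2.COLOR_BGR2HSV)
    m=((h[...,0]>95)&(h[...,0]<112)&(h[...,1]>110)&(h[...,2]>80)).astype(np.uint8)
    k,lab,st,ce=cv2.connectedComponentsWithStats(m,connectivity=8)
    for i in range(1,k):
        if st[i,4]>60: print(n,st[i],ce[i].round(1))
    b=(slice(340,385),slice(280,370)) if n=="side" else (slice(225,300),slice(165,215))
    cv2.imwrite(f"pics/l_{n}.png",cv2.resize(f[b],None,fx=8 if n=="side" else 7,fy=8 if n=="side" else 7,interpolation=cv2.INTER_NEAREST))
    P,_=cloud(c,(np.abs(np.arange(480)[:,None]-(320 if n=="side" else 320))<10)&(np.abs(np.arange(640)[None]-(300 if n=="side" else 400))<15));print(n,"bench",P.mean(0).round(4))
```

```text
lb [ 0.5598 -0.109   0.0746] 0.0026
lf [ 0.5762 -0.0336  0.0732] 0.0026
jf [ 0.5794 -0.0146  0.0746] 0.0029
stop [0.6042 0.1006 0.0726] 0.0023
side [289 352  31  26 270] [303.9 365.1]
side bench [0.6112 0.2009 0.0014]
top [477 189  11  12  82] [481.3 195. ]
top [173 236  24  25 117] [184.6 247.9]
top bench [ 3.517e-01 -3.181e-01  1.000e-04]
```

```bash
python3 -c "
import cv2,numpy as np
a=cv2.imread('pics/l_side.png');b=cv2.imread('pics/l_top.png');print(a.shape,b.shape)"
```

```text
(360, 720, 3) (525, 350, 3)
```

View pics/l_side.png

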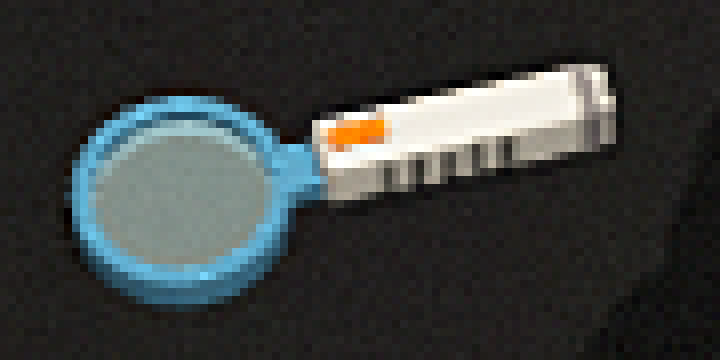

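View pics/l_top.png

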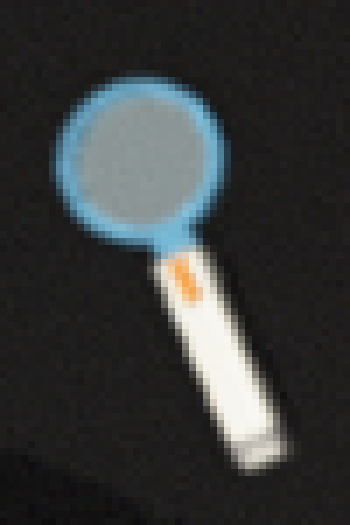

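```bash
cat > lp.py <<'E'
from h import *
from scipy.optimize import minimize
def model(x,y,yaw,zl,S=8):
    a=np.linspace(0,2*np.pi,48,endpoint=False)
    disk=np.array([[36*np.cos(t),36*np.sin(t),z] for t in a for z in(-7,7)])
    box=np.array([[u,v,z] for u in(-146,-46) for v in(-11,11) for z in(-7,17)])
    neck=np.array([[u,v,z] for u in(-50,-30) for v in(-5,5) for z in(-5,5)])
    R=np.array([[np.cos(yaw),-np.sin(yaw),0],[np.sin(yaw),np.cos(yaw),0],[0,0,1]])
    return [q/1000@R.T+[x,y,zl] for q in(disk,box,neck)]
def fit(c,x0,box,zl=.007,S=8,mask=None):
    r0,r1,c0,c1=box
    g=c["frame"][r0:r1,c0:c1].max(2).astype(float)
    obs=np.clip((g-40)/90,0,1) if mask is None else mask[r0:r1,c0:c1].astype(float)
    def cost(p):
        im=np.zeros(((r1-r0)*S,(c1-c0)*S),np.uint8)
        for q in model(p[0]/1000,p[1]/1000,p[2]/100,zl):
            uv=(proj(c,q)[:,::-1]-[c0,r0]+.5)*S-.5
            cv2.fillConvexPoly(im,cv2.convexHull(np.round(uv).astype(np.int32)),255)
        m=cv2.resize(im,None,fx=1/S,fy=1/S,interpolation=cv2.INTER_AREA)/255.
        m=cv2.GaussianBlur(m,(0,0),.5)
        return ((m-obs)**2).sum()
    best=None
    for d in(0,4,-4):
        r=minimize(cost,[x0[0]*1000+d,x0[1]*1000+d,x0[2]*100],method="Nelder-Mead",options=dict(initial_simplex=np.array([x0[0]*1000+d,x0[1]*1000+d,x0[2]*100])+np.array([[0,0,0],[6,0,0],[0,6,0],[0,0,8]])))
        if best is None or r.fun<best.fun:best=r
    return best.x/[1000,1000,100],best.fun
if __name__=="__main__":
    C=cams()
    print(fit(C["side"],[.57,.345,.34],(335,390,275,370)))
    print(fit(C["top"],[.57,.345,.34],(225,300,165,215)))
E
python3 lp.py
```

```text
(array([0.56965372, 0.34701026, 0.4316658 ]), np.float64(51.62645049789857))
(array([0.57265659, 0.35057246, 0.43414863]), np.float64(13.214919322943093))
```

```bash
cat > pl.py <<'E'
# usage: python3 pl.py x y z yawy_deg nrows   (tool down)
import sys
from h import *
from scipy.spatial.transform import Rotation as R
def down(yaw): # tool y at yaw
    y=np.array([np.cos(yaw),np.sin(yaw),0]);z=np.array([0,0,-1.]);return R.from_matrix(np.stack([np.cross(y,z),y,z],1))
def plan(p,yaw,n,p0=None,r0=None):
    o=bot.get_obs()
    p0=np.array(o["eef_pos"]) if p0 is None else p0;r0=R.from_quat(o["tool_rot"]) if r0 is None else r0
    r1=down(yaw);rv=(r0.inv()*r1).as_rotvec();rows=[]
    d=(np.array(p)-p0)/n;r=r0;st=R.from_rotvec(rv/n)
    pp=p0.copy()
    for i in range(n):
        tgt=p0+d*(i+1)
        s=np.round(r.inv().apply(tgt-pp)*1000,1);t=np.round(rv/n,3)
        pp=pp+r.apply(s/1000);r=r*R.from_rotvec(t)
        rows+=[*s,*t]
    print("from",p0.round(4),"end",pp.round(4),r.as_quat().round(4));print([float(v) for v in rows])
if __name__=="__main__":
    a=[float(v) for v in sys.argv[1:]];plan(a[:3],np.radians(a[3]),int(a[4]))
E
python3 pl.py .552 -.1496 .2 -11.8 14
```

```text
from [0.1812 0.466  0.2423] end [ 0.552  -0.1496  0.2   ] [ 0.7742  0.633  -0.     -0.    ]
[-40.6, -31.4, 3.0, -0.0, -0.0, 0.1, -43.6, -27.2, 3.0, -0.0, -0.0, 0.1, -46.0, -22.7, 3.1, -0.0, -0.0, 0.1, -48.1, -17.9, 3.0, -0.0, -0.0, 0.1, -49.6, -13.1, 3.0, -0.0, -0.0, 0.1, -50.7, -8.1, 3.0, -0.0, -0.0, 0.1, -51.3, -3.0, 3.0, -0.0, -0.0, 0.1, -51.3, 2.2, 3.1, -0.0, -0.0, 0.1, -50.8, 7.3, 3.0, -0.0, -0.0, 0.1, -49.8, 12.3, 3.0, -0.0, -0.0, 0.1, -48.4, 17.2, 3.0, -0.0, -0.0, 0.1, -46.4, 22.0, 3.0, -0.0, -0.0, 0.1, -44.0, 26.5, 3.1, -0.0, -0.0, 0.1, -41.1, 30.7, 3.0, -0.0, -0.0, 0.1]
```

>>> play_rows(plan=[-40.6, -31.4, 3.0, 0, 0, 0.1, -43.6, -27.2, 3.0, 0, 0, 0.1, -46.0, -22.7, 3.1, 0, 0, 0.1, -48.1, -17.9, 3.0, 0, 0, 0.1, -49.6, -13.1, 3.0, 0, 0, 0.1, -50.7, -8.1, 3.0, 0, 0, 0.1, -51.3, -3.0, 3.0, 0, 0, 0.1, -51.3, 2.2, 3.1, 0, 0, 0.1, -50.8, 7.3, 3.0, 0, 0, 0.1, -49.8, 12.3, 3.0, 0, 0, 0.1, -48.4, 17.2, 3.0, 0, 0, 0.1, -46.4, 22.0, 3.0, 0, 0, 0.1, -44.0, 26.5, 3.1, 0, 0, 0.1, -41.1, 30.7, 3.0, 0, 0, 0.1, 0, 0, 0, 0, 0, 0, 0, 0, 0, 0, 0, 0], hand=0)

```text
clock: 4.2
eef_pos: [0.5515, -0.1495, 0.1996]
tool_rot: [0.774, 0.633, -0.0, -0.001]
ft_force: [0.4, 0.5, 0.1]
grip_width: -0.0001
```

Run:
```python
from h import *
C=cams();o=bot.get_obs();p=np.array(o["eef_pos"]);print(p)
tip=p-[0,0,.011]
for n,c in C.items():
    q=proj(c,tip)[0];print(n,q)
    r,cc=int(q[0]),int(q[1]);im=c["frame"][r-50:r+50,cc-60:cc+60].copy();im=cv2.resize(im,None,fx=6,fy=6,interpolation=cv2.INTER_NEAREST)
    for P in [tip,p,p+[0,0,.05]]:
        a=(proj(c,P)[0]-[r-50,cc-60]+.5)*6;cv2.drawMarker(im,(int(a[1]),int(a[0])),(0,255,0),cv2.MARKER_CROSS,14,1)
    cv2.imwrite(f"pics/g_{n}.png",im)
```

```text
[ 0.55149369 -0.14861339  0.20016225]
side [195.92600386 342.76442269]
top [246.80093521 350.25125209]
```

View pics/g_side.png

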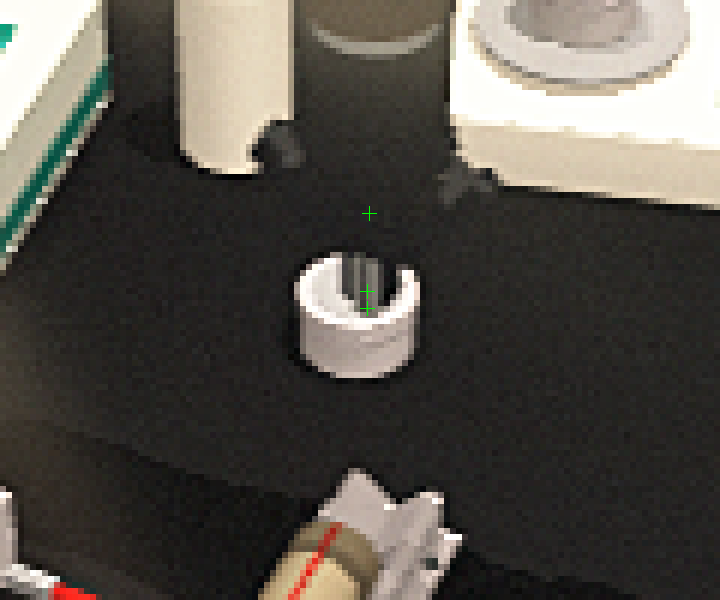

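View pics/g_top.png

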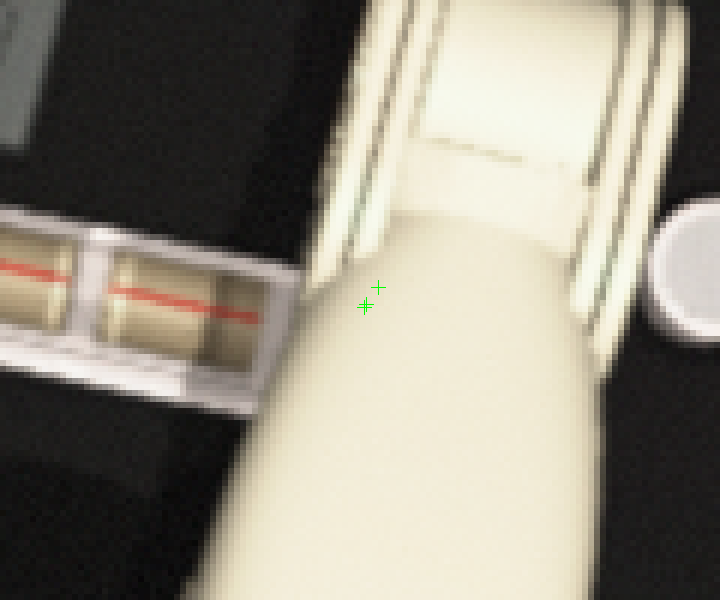

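>>> play_rows(plan=[0, 0, 25, 0, 0, 0, 0, 0, 25, 0, 0, 0, 0, 0, 25, 0, 0, 0, 0, 0, 25, 0, 0, 0, 0, 0, 25, 0, 0, 0, 0, 0, 23.5, 0, 0, 0, 0, 0, 0, 0, 0, 0])

```text
clock: 5.18
eef_pos: [0.5501, -0.148, 0.0503]
tool_rot: [0.774, 0.634, -0.001, -0.002]
ft_force: [-0.9, -0.0, -0.4]
grip_width: 0.0003
```

Run:
```python
from h import *
c=bot.camera("side");o=bot.get_obs();print(np.round(o["eef_pos"],4),np.round(o["ft_force"],2))
cv2.imwrite("pics/p1.png",cv2.resize(c["frame"][205:305,260:365],None,fx=6,fy=6,interpolation=cv2.INTER_NEAREST))
```

```text
[ 0.5513 -0.1485  0.0516] [ 0.2  -0.17  0.25]
```

View pics/p1.png

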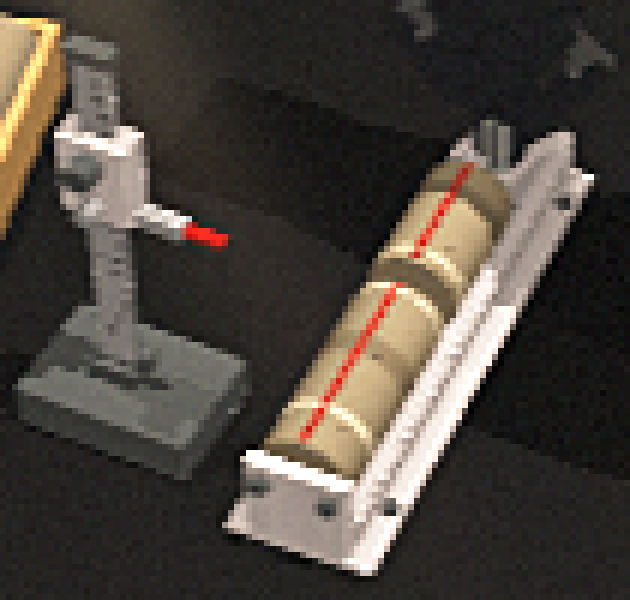

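>>> play_rows(plan=[4, 0, 0, 0, 0, 0, 4, 0, 0, 0, 0, 0, 4, 0, 0, 0, 0, 0, 4, 0, 0, 0, 0, 0, 4, 0, 0, 0, 0, 0, 2, 0, 0, 0, 0, 0, 1, 0, 0, 0, 0, 0, 1, 0, 0, 0, 0, 0, 1, 0, 0, 0, 0, 0, 1, 0, 0, 0, 0, 0, 1, 0, 0, 0, 0, 0, 1, 0, 0, 0, 0, 0, 1, 0, 0, 0, 0, 0, 1, 0, 0, 0, 0, 0, 1, 0, 0, 0, 0, 0])

```text
clock: 7.1
eef_pos: [0.558, -0.1199, 0.0516]
tool_rot: [0.774, 0.633, -0.001, 0.0]
ft_force: [-0.3, -2.4, -0.4]
grip_width: -0.0001
```

```bash
cat > obs.py <<'E'
from m import *
ps=[];fs=[]
C=cams()
for i in range(3):
    o=bot.get_obs();ps.append(o["eef_pos"]);fs.append(o["ft_force"])
p=np.mean(ps,0);a=np.array([np.sin(np.radians(11.8)),np.cos(np.radians(11.8)),0])
print(o["clock"],p.round(4),"s",(p@a).round(4),"f",np.mean(fs,0).round(2),"f.a",(np.mean(fs,0)@a).round(2))
run(C)
E
python3 obs.py
```

```text
7.2 [ 0.5581 -0.1197  0.0515] s -0.003 f [-0.41 -2.25  0.7 ] f.a -2.29
side px [[232.3, 337.4], [247.8, 328.1]] W [[0.5599, -0.1081, 0.072], [0.5752, -0.0335, 0.072]] len 0.0761 ang 11.56
side px [[251.4, 326.0], [278.3, 309.7]] W [[0.5784, -0.0172, 0.072], [0.6032, 0.1005, 0.072]] len 0.1203 ang 11.91
top px [[234.0, 262.5], [242.2, 301.0]] W [[0.5813, -0.014, 0.072], [0.6053, 0.1008, 0.072]] len 0.1173 ang 11.82
top px [[243.4, 306.9], [246.5, 322.7]] W [[0.5685, -0.0782, 0.072], [0.5776, -0.0313, 0.072]] len 0.0477 ang 10.94
```

>>> play_rows(plan=[1, 0, 0, 0, 0, 0, 1, 0, 0, 0, 0, 0, 1, 0, 0, 0, 0, 0, 1, 0, 0, 0, 0, 0, 1, 0, 0, 0, 0, 0, 1, 0, 0, 0, 0, 0, 1, 0, 0, 0, 0, 0, 1, 0, 0, 0, 0, 0, 1, 0, 0, 0, 0, 0, 1, 0, 0, 0, 0, 0, 1, 0, 0, 0, 0, 0])

```text
clock: 8.57
eef_pos: [0.5604, -0.1084, 0.0515]
tool_rot: [0.774, 0.633, 0.0, 0.0]
ft_force: [-0.7, -2.5, 0.0]
grip_width: -0.0001
```

```bash
python3 obs.py
```

```text
8.675 [ 0.5604 -0.1083  0.0515] s 0.0086 f [-0.14 -1.59  0.74] f.a -1.59
side px [[234.4, 336.1], [250.6, 326.6]] W [[0.5622, -0.0979, 0.072], [0.5775, -0.021, 0.072]] len 0.0785 ang 11.28
side px [[251.4, 326.0], [278.3, 309.7]] W [[0.5784, -0.0172, 0.072], [0.6032, 0.1005, 0.072]] len 0.1203 ang 11.91
top px [[234.0, 262.5], [242.2, 301.0]] W [[0.5813, -0.014, 0.072], [0.6053, 0.1009, 0.072]] len 0.1174 ang 11.82
top px [[242.6, 302.9], [245.5, 317.7]] W [[0.5716, -0.0636, 0.072], [0.58, -0.0196, 0.072]] len 0.0448 ang 10.79
```

>>> play_rows(plan=[0.5, 0, 0, 0, 0, 0, 0.5, 0, 0, 0, 0, 0, 0.5, 0, 0, 0, 0, 0, 0.5, 0, 0, 0, 0, 0, 0.5, 0, 0, 0, 0, 0, 0.5, 0, 0, 0, 0, 0])

```text
clock: 9.43
eef_pos: [0.561, -0.1055, 0.0515]
tool_rot: [0.774, 0.633, 0.0, 0.0]
ft_force: [1.1, -3.5, -0.5]
grip_width: 0.0001
```

>>> play_rows(plan=[0.5, 0, 0, 0, 0, 0, 0.5, 0, 0, 0, 0, 0])

```text
clock: 9.68
eef_pos: [0.5612, -0.1045, 0.0515]
tool_rot: [0.774, 0.633, 0.0, 0.0]
ft_force: [-0.2, -2.8, -0.0]
grip_width: -0.0001
```

>>> play_rows(plan=[0.5, 0, 0, 0, 0, 0, 0, 0, 0, 0, 0, 0])

```text
clock: 9.93
eef_pos: [0.5613, -0.1041, 0.0515]
tool_rot: [0.774, 0.633, -0.0, 0.0]
ft_force: [0.1, -3.3, 0.3]
grip_width: 0.0004
```

```bash
python3 obs.py
```

```text
10.025 [ 0.5613 -0.1041  0.0515] s 0.0129 f [ 0.34 -3.09 -0.02] f.a -2.96
side px [[235.7, 335.5], [278.3, 309.7]] W [[0.5631, -0.0915, 0.072], [0.6031, 0.1007, 0.072]] len 0.1963 ang 11.74
top px [[234.0, 262.5], [245.3, 315.7]] W [[0.5722, -0.0575, 0.072], [0.6053, 0.1009, 0.072]] len 0.1618 ang 11.82
top px [[237.2, 274.8], [245.1, 315.8]] W [[0.5726, -0.0579, 0.072], [0.596, 0.0641, 0.072]] len 0.1242 ang 10.86
```

>>> play_rows(plan=[0.5, 0, 0, 0, 0, 0, 0, 0, 0, 0, 0, 0])

```text
clock: 10.28
eef_pos: [0.5613, -0.1041, 0.0515]
tool_rot: [0.774, 0.633, -0.0, 0.0]
ft_force: [-0.3, -4.7, 1.0]
grip_width: -0.0
```

>>> play_rows(plan=[0.5, 0, 0, 0, 0, 0, 0, 0, 0, 0, 0, 0])

```text
clock: 10.52
eef_pos: [0.5613, -0.104, 0.0515]
tool_rot: [0.774, 0.633, -0.001, 0.001]
ft_force: [-1.9, -5.7, -0.1]
grip_width: 0.0001
```

>>> play_rows(plan=[0.5, 0, 0, 0, 0, 0, 0, 0, 0, 0, 0, 0])

```text
clock: 10.78
eef_pos: [0.5613, -0.1041, 0.0516]
tool_rot: [0.775, 0.633, -0.001, 0.001]
ft_force: [-0.4, -8.1, -0.1]
grip_width: -0.0001
```

>>> play_rows(plan=[-1, 0, 0, 0, 0, 0, -2, 0, 0, 0, 0, 0, -5, 0, 0, 0, 0, 0, -10, 0, 0, 0, 0, 0, -10, 0, 0, 0, 0, 0, -5, 0, -20, 0, 0, 0, 0, 0, -30, 0, 0, 0, 0, 0, -35, 0, 0, 0, 0, 0, -35, 0, 0, 0, 0, 0, -30, 0, 0, 0, 0, 0, 0, 0, 0, 0], hand=60)

```text
clock: 12.15
eef_pos: [0.5567, -0.1359, 0.2045]
tool_rot: [0.774, 0.633, 0.002, 0.003]
ft_force: [0.4, -1.2, -0.7]
grip_width: 0.0513
```

```bash
python3 obs.py
python3 - <<'E'
from h import *
C=cams()
a=cv2.resize(C["side"]["frame"][205:305,265:365],None,fx=4,fy=4,interpolation=cv2.INTER_CUBIC)
b=cv2.resize(C["top"]["frame"][190:290,255:355],None,fx=4,fy=4,interpolation=cv2.INTER_CUBIC)
cv2.imwrite("pics/p2.png",np.hstack([a,b]))
E
python3 pl.py .494 .313 .15 114.8 12
```

```text
12.25 [ 0.5547 -0.1353  0.2011] s -0.019 f [-0.38  0.48 -0.7 ] f.a 0.39
side px [[235.4, 335.6], [278.3, 309.7]] W [[0.5628, -0.0928, 0.072], [0.6031, 0.1005, 0.072]] len 0.1976 ang 11.79
top px [[234.1, 262.5], [245.4, 316.4]] W [[0.5718, -0.0596, 0.072], [0.6053, 0.1009, 0.072]] len 0.1639 ang 11.8
top px [[237.7, 279.8], [247.5, 327.2]] W [[0.5655, -0.0916, 0.072], [0.5944, 0.0492, 0.072]] len 0.1437 ang 11.58
from [ 0.554  -0.1349  0.1999] end [0.494 0.313 0.15 ] [-2.167e-01  9.762e-01  7.000e-04 -1.300e-03]
[35.6, -12.3, 4.2, -0.0, -0.0, -0.184, 37.2, -5.6, 4.2, -0.0, -0.0, -0.184, 37.7, 1.3, 4.2, -0.0, -0.0, -0.184, 36.7, 8.2, 4.2, -0.0, -0.0, -0.184, 34.7, 14.7, 4.2, -0.0, -0.0, -0.184, 31.3, 20.9, 4.2, -0.0, -0.0, -0.184, 27.0, 26.2, 4.2, -0.0, -0.0, -0.184, 21.8, 30.8, 4.2, -0.0, -0.0, -0.184, 15.8, 34.2, 4.2, -0.0, -0.0, -0.184, 9.2, 36.5, 4.2, -0.0, -0.0, -0.184, 2.4, 37.6, 4.2, -0.0, -0.0, -0.184, -4.5, 37.3, 4.2, -0.0, -0.0, -0.184]
```

View pics/p2.png

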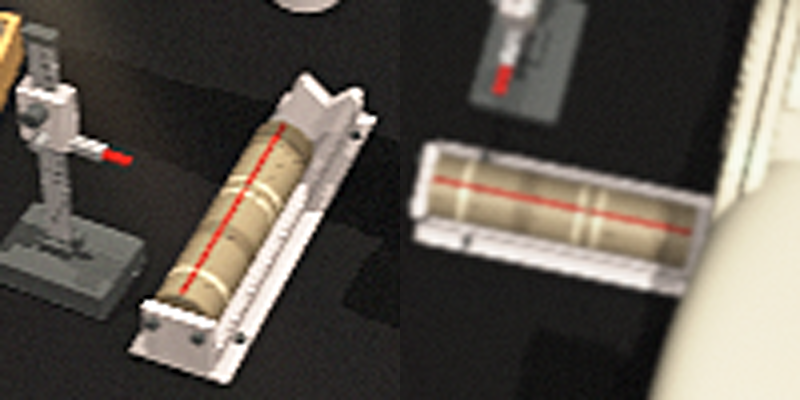

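>>> play_rows(plan=[35.6, -12.3, 4.2, 0, 0, -0.184, 37.2, -5.6, 4.2, 0, 0, -0.184, 37.7, 1.3, 4.2, 0, 0, -0.184, 36.7, 8.2, 4.2, 0, 0, -0.184, 34.7, 14.7, 4.2, 0, 0, -0.184, 31.3, 20.9, 4.2, 0, 0, -0.184, 27.0, 26.2, 4.2, 0, 0, -0.184, 21.8, 30.8, 4.2, 0, 0, -0.184, 15.8, 34.2, 4.2, 0, 0, -0.184, 9.2, 36.5, 4.2, 0, 0, -0.184, 2.4, 37.6, 4.2, 0, 0, -0.184, -4.5, 37.3, 4.2, 0, 0, -0.184, 0, 0, 0, 0, 0, 0, 0, 0, 0, 0, 0, 0])

```text
clock: 14.1
eef_pos: [0.4943, 0.3123, 0.1498]
tool_rot: [-0.217, 0.976, -0.001, -0.001]
ft_force: [-0.7, 0.0, 0.6]
grip_width: 0.0512
```

```bash
python3 - <<'E'
from h import *
c=bot.camera("side");o=[bot.get_obs() for _ in range(3)][-1];print(np.round(o["eef_pos"],4),np.round(o["tool_rot"],4),np.round(o["joint_pos"],3))
cv2.imwrite("pics/l1.png",cv2.resize(c["frame"][290:390,270:390],None,fx=6,fy=6,interpolation=cv2.INTER_CUBIC))
E
python3 pl.py .494 .313 .05 114.8 5
```

```text
[0.4947 0.3119 0.1502] [-2.162e-01  9.764e-01 -5.000e-04 -9.000e-04] [ 0.563  0.461  0.079  1.191 -0.     0.127]
from [0.4947 0.3119 0.1502] end [0.494 0.313 0.05 ] [-2.137e-01  9.769e-01 -5.000e-04 -9.000e-04]
[-0.0, 0.3, 20.0, -0.0, -0.0, 0.001, -0.0, 0.2, 20.1, -0.0, -0.0, 0.001, -0.0, 0.3, 20.0, -0.0, -0.0, 0.001, -0.0, 0.2, 20.1, -0.0, -0.0, 0.001, -0.0, 0.3, 20.0, -0.0, -0.0, 0.001]
```

View pics/l1.png

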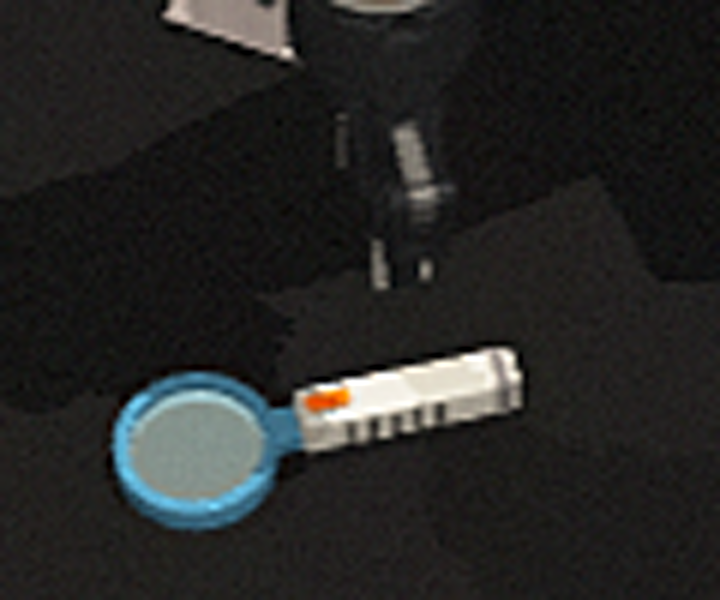

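>>> play_rows(plan=[0, 0.5, 25, 0, 0, 0, 0, 0.5, 25, 0, 0, 0, 0, 0, 25, 0, 0, 0, 0, 0, 25, 0, 0, 0, 0, 0, 20, 0, 0, 0, 0, 0, 10, 0, 0, 0, 0, 0, 6, 0, 0, 0, 0, 0, 0, 0, 0, 0])

```text
clock: 15.15
eef_pos: [0.4948, 0.3136, 0.0153]
tool_rot: [-0.217, 0.976, 0.0, 0.0]
ft_force: [-1.0, -0.6, 0.1]
grip_width: 0.0511
```

Run:
```python
from h import *
c=bot.camera("side");o=[bot.get_obs() for _ in range(3)][-1];print(np.round(o["eef_pos"],4),np.round(o["ft_force"],2))
cv2.imwrite("pics/l2.png",cv2.resize(c["frame"][310:390,270:370],None,fx=7,fy=7,interpolation=cv2.INTER_CUBIC))
```

```text
[0.4951 0.3139 0.0157] [-0.47 -0.45  0.05]
```

View pics/l2.png

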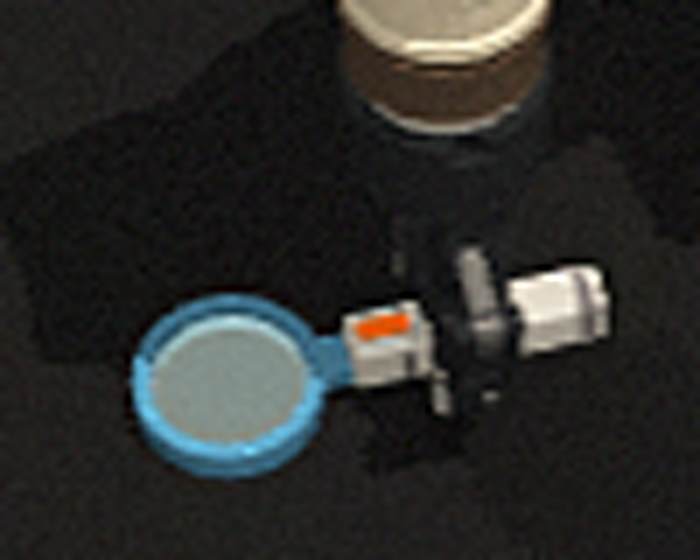

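>>> play_rows(plan=[0, 0, 2, 0, 0, 0, 0, 0, 0, 0, 0, 0])

```text
clock: 15.45
eef_pos: [0.4948, 0.314, 0.0135]
tool_rot: [-0.217, 0.976, 0.0, 0.0]
ft_force: [-0.7, 0.6, -0.2]
grip_width: 0.0513
```

>>> play_rows(plan=[0, 0, 0, 0, 0, 0, 0, 0, 0, 0, 0, 0, 0, 0, 0, 0, 0, 0, 0, 0, 0, 0, 0, 0, 0, 0, 0, 0, 0, 0, 0, 0, 0, 0, 0, 0, 0, 0, 0, 0, 0, 0, 0, 0, 0, 0, 0, 0], hand=0)

```text
clock: 16.45
eef_pos: [0.4949, 0.3141, 0.0135]
tool_rot: [-0.217, 0.976, 0.0, 0.0]
ft_force: [-1.0, -0.4, 5.3]
grip_width: 0.0207
```

Run:
```python
from h import *
from lp import fit
C=cams();O=[]
for _ in range(4):O.append(bot.get_obs());bot.camera("side")
print(np.mean([o["eef_pos"] for o in O],0).round(4),np.mean([o["tool_rot"] for o in O],0).round(4),np.mean([o["ft_force"] for o in O],0).round(2),O[-1]["grip_width"],O[-1]["clock"])
for n,c in C.items(): cv2.imwrite(f"pics/gr_{n}.png",c["frame"])
c=C["side"];cv2.imwrite("pics/l3.png",cv2.resize(c["frame"][310:390,270:370],None,fx=7,fy=7,interpolation=cv2.INTER_CUBIC))
```

```text
[0.4949 0.3141 0.0135] [-2.169e-01  9.762e-01  2.000e-04  4.000e-04] [-0.78  0.37  5.04] 0.020994760771780533 16.7
```

View pics/l3.png

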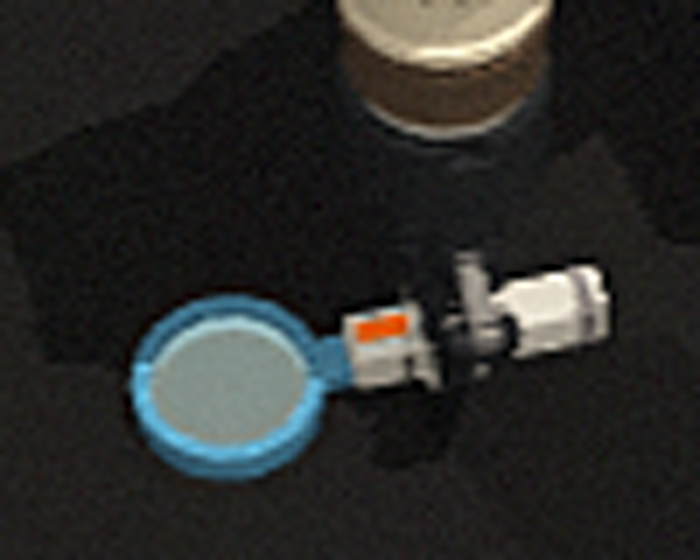

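>>> play_rows(plan=[0, 0, -3, 0, 0, 0, 0, 0, -8, 0, 0, 0, 0, 0, -15, 0, 0, 0, 0, 0, -25, 0, 0, 0, 0, 0, -30, 0, 0, 0, 0, 0, -30, 0, 0, 0, 0, 0, -30, 0, 0, 0, 0, 0, -25, 0, 0, 0, 0, 0, -14, 0, 0, 0, 0, 0, 0, 0, 0, 0, 0, 0, 0, 0, 0, 0])

```text
clock: 18.12
eef_pos: [0.494, 0.3134, 0.192]
tool_rot: [-0.217, 0.976, -0.0, -0.001]
ft_force: [0.3, 0.3, -1.1]
grip_width: 0.021
```

```bash
cat > st.py <<'E'
from h import *
O=[]
for _ in range(4):O.append(bot.get_obs());C=cams() if _==3 else bot.camera("side")
P=np.mean([o["eef_pos"] for o in O],0);Q=np.mean([o["tool_rot"] for o in O],0)
print(P.round(4),Q.round(4),np.mean([o["ft_force"] for o in O],0).round(2),O[-1]["ft_torque"],O[-1]["grip_width"],O[-1]["clock"])
E
cat > ck.py <<'E'
from st import *
from lp import fit,model
from scipy.spatial.transform import Rotation as R
import sys
r=R.from_quat(Q);y=r.as_matrix()[:,1];hx=np.cross(y,[0,0,1]);yaw=np.arctan2(hx[1],hx[0])
print("tilt z",r.as_matrix()[:,2].round(4),"yaw",yaw)
L=P+.084*np.array([np.cos(yaw),np.sin(yaw),0])-[0,0,.0065];print("lens expected",L.round(4))
ims=[]
for n,c in C.items():
    M=bot.outline_of("loupe",n)
    q=proj(c,L)[0].astype(int);b=(q[0]-40,q[0]+40,q[1]-40,q[1]+40)
    im=cv2.resize(c["frame"][b[0]:b[1],b[2]:b[3]],None,fx=5,fy=5,interpolation=cv2.INTER_CUBIC)
    for mm in model(L[0],L[1],yaw,L[2])[:2]:
        uv=(proj(c,mm)[:,::-1]-[b[2],b[0]]+.5)*5
        cv2.polylines(im,[cv2.convexHull(uv.astype(np.int32))],True,(0,0,255),1)
    ims.append(im)
cv2.imwrite(sys.argv[1],np.hstack(ims))
E
python3 ck.py pics/k1.png
```

```text
[0.4939 0.3134 0.1918] [-2.169e-01  9.762e-01 -4.000e-04 -1.200e-03] [ 0.04  0.11 -1.48] [-0.01566979  0.03861431  0.01002511] 0.020687619149858935 18.275
tilt z [-0.0021 -0.0014 -1.    ] yaw 0.4372044147658409
lens expected [0.57   0.349  0.1853]
```

View pics/k1.png

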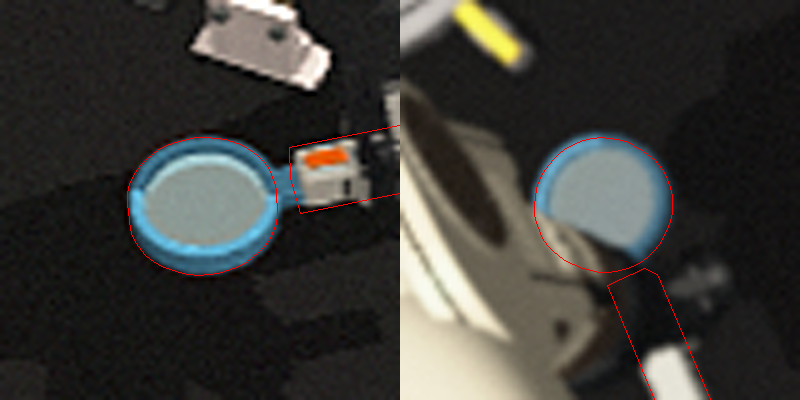

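Run:
```python
from h import *
from scipy.spatial.transform import Rotation as R
r=R.from_quat([-.2169,.9762,0,0])
print(r.inv().apply([10.1,-364.1,0]),r.apply([1,0,0]),r.apply([0,1,0]))
```

```text
[ 145.03590333 -334.11885123    0.        ] [-0.90590991 -0.42347046  0.        ] [-0.42347046  0.90590991  0.        ]
```

>>> play_rows(plan=[4.4, -10, 0, 0, 0, 0, 8.7, -20, 0, 0, 0, 0, 14.5, -33.4, 0, 0, 0, 0, 17.4, -40.1, 0, 0, 0, 0, 17.4, -40.1, 0, 0, 0, 0, 17.4, -40.1, 0, 0, 0, 0, 17.4, -40.1, 0, 0, 0, 0, 17.4, -40.1, 0, 0, 0, 0, 14.5, -33.4, 0, 0, 0, 0, 8.7, -20, 0, 0, 0, 0, 4.4, -10, 0, 0, 0, 0, 2.9, -6.7, 0, 0, 0, 0, 0, 0, 0, 0, 0, 0, 0, 0, 0, 0, 0, 0])

```text
clock: 20.23
eef_pos: [0.5045, -0.0495, 0.1931]
tool_rot: [-0.217, 0.976, 0.0, -0.0]
ft_force: [-0.2, -0.4, -1.2]
grip_width: 0.0211
```

```bash
python3 ck.py pics/k2.png
```

```text
[ 0.5046 -0.0495  0.1931] [-2.175e-01  9.761e-01  1.000e-04 -0.000e+00] [-0.22  0.04 -1.53] [-0.00449465  0.02890017  0.02138757] 0.020579489341612054 20.375
tilt z [-1.e-04  2.e-04 -1.e+00] yaw 0.4384255283930825
lens expected [ 0.5806 -0.0139  0.1866]
```

View pics/k2.png

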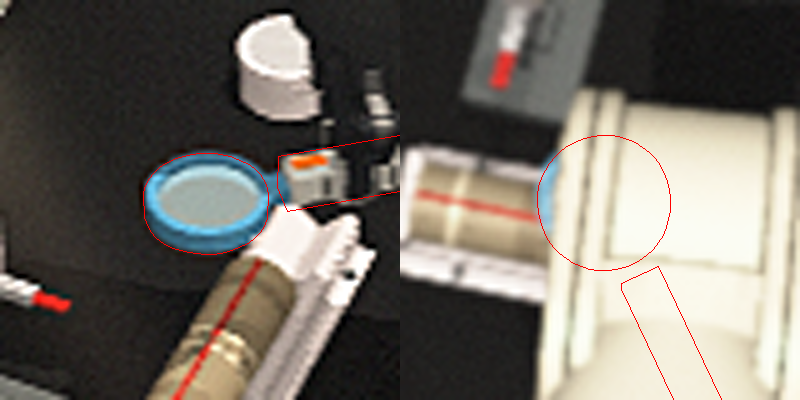

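```bash
cat > bias.py <<'E'
from ck import *
def bluehull(c,b):
    f=c["frame"];h=cv2.cvtColor(f,cv2.COLOR_BGR2HSV)
    m=((h[...,0]>93)&(h[...,0]<115)&(h[...,1]>70)&(h[...,2]>60)).astype(np.uint8)
    z=np.zeros_like(m);z[b[0]:b[1],b[2]:b[3]]=m[b[0]:b[1],b[2]:b[3]]
    k,lab,st,ce=cv2.connectedComponentsWithStats(z);i=1+np.argmax(st[1:,4])
    rr,cc=np.nonzero(lab==i);return rr,cc
c=C["side"];q=proj(c,L)[0].astype(int);rr,cc=bluehull(c,(q[0]-20,q[0]+20,q[1]-25,q[1]+25))
mm=proj(c,model(L[0],L[1],yaw,L[2])[0])
print("obs rows",rr.min()-.5,rr.max()+.5,"cols",cc.min()-.5,cc.max()+.5)
print("mod rows",mm[:,0].min(),mm[:,0].max(),"cols",mm[:,1].min(),mm[:,1].max())
# joint & scriber
J=np.array([.580,-.0151,.072])
obs={"side":np.array([251.4,326.0]),"top":np.array([242.2,301.1])}
tip={"side":np.array([245,298.]),"top":np.array([213.4,279.6])}
for n in C:print(n,"joint resid px",obs[n]-proj(C[n],J)[0])
X,e=tri(C["side"],tip["side"]-(obs["side"]-proj(C["side"],J)[0]),C["top"],tip["top"]-(obs["top"]-proj(C["top"],J)[0]));print("tip corr",X.round(4),e)
for n in C:
  r0,c0=[int(v) for v in tip[n]]
  cv2.imwrite(f"pics/tip_{n}.png",cv2.resize(C[n]["frame"][r0-12:r0+12,c0-14:c0+14],None,fx=20,fy=20,interpolation=cv2.INTER_NEAREST)); print(r0-12,c0-14)
np.save("Cs.npy",C,allow_pickle=True)
E
python3 bias.py pics/k3.png
```

```text
[ 0.5046 -0.05    0.1931] [-0.2171  0.9762  0.     -0.    ] [-0.09  0.1  -1.27] [-0.09168638  0.03154286 -0.03887666] 0.020333322476175024 20.725
tilt z [-0. -0. -1.] yaw 0.43759036300328064
lens expected [ 0.5807 -0.0144  0.1866]
obs rows 213.5 234.5 cols 312.5 341.5
mod rows 214.08708245292343 234.2296413521076 cols 312.313801056 337.1440256864168
side joint resid px [-0.37908677  0.6146856 ]
top joint resid px [-0.40923958 -0.29469886]
tip corr [0.6507 0.0451 0.1441] 0.00128442797304272
233 284
201 265
```

View pics/tip_side.png

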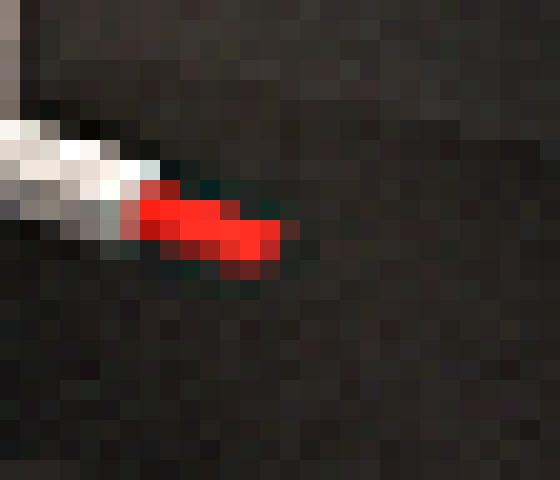

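View pics/tip_top.png

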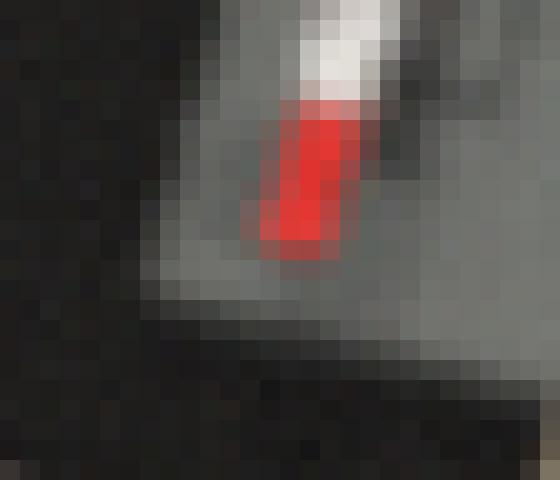

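Run:
```python
from h import *
C=np.load("Cs.npy",allow_pickle=True).item()
J=np.array([.580,-.0151,.072])
for rs,rt in[((-.25,.45),(-.41,-.29)),((-.15,.3),(-.41,-.29)),((-.38,.61),(-.41,-.29)),((0,0),(0,0))]:
    print(rs,*tri(C["side"],np.array([244.9,298.])-rs,C["top"],np.array([213.4,279.6])-rt))
for n,c in C.items():
    R=c["frame"].astype(int);red=(R[...,2]-R[...,:2].max(2)>60)
    b=(slice(238,250),slice(285,305)) if n=="side" else(slice(203,216),slice(272,286))
    m=np.zeros_like(red);m[b]=red[b]
    P,px=cloud(c,m)
    for a,p in zip(px,P):print(n,a,p.round(4))
    m=np.zeros_like(red)
    if n=="side":m[262:268,296:300]=1
    else:m[208:214,290:296]=1
    P,_=cloud(c,m);print(n,"foot?",np.median(P,0).round(4),P[:,2].std())
    P,_=cloud(c,np.pad(np.ones((110,70),bool),((170,200),(255,315))) if 0 else (np.abs(np.arange(480)[:,None]-225)<40)&(np.abs(np.arange(640)[None]-283)<20));s=P[P[:,2]>.235];print("beamtop",s.round(3)[:8].tolist(),P[:,2].max())
```

```text
(-0.25, 0.45) [0.65032509 0.04507568 0.14507526] 0.0015879131289752563
(-0.15, 0.3) [0.65004182 0.04503121 0.14554943] 0.0019408769554532842
(-0.38, 0.61) [0.6506384  0.04512837 0.14448044] 0.0012274602250698045
(0, 0) [0.64988251 0.04568929 0.14714364] 0.0038842778890240577
side [242 291] [0.6706 0.0387 0.1478]
side [242 292] [ 7.129e-01 -1.095e-01  1.000e-04]
side [243 290] [0.6715 0.0462 0.1507]
side [243 291] [0.6685 0.0462 0.1513]
side [243 292] [0.6667 0.0421 0.1477]
side [243 293] [0.6632 0.0438 0.1499]
side [243 294] [0.6595 0.0462 0.1529]
side [243 295] [ 0.7033 -0.111  -0.0042]
side [244 290] [0.6719 0.0459 0.1463]
side [244 291] [0.6685 0.0471 0.148 ]
side [244 292] [0.6646 0.05   0.1515]
side [244 293] [0.6627 0.0463 0.1484]
side [244 294] [0.6598 0.0457 0.1483]
side [244 295] [0.6571 0.0446 0.1478]
side [244 296] [0.6539 0.0452 0.149 ]
side [244 297] [ 0.6946 -0.1042 -0.0008]
side [245 293] [0.6637 0.0436 0.1415]
side [245 294] [0.6586 0.0505 0.1491]
side [245 295] [0.656  0.0492 0.1483]
side [245 296] [0.6532 0.0483 0.148 ]
side [245 297] [ 0.6927 -0.097   0.0018]
side 
[... 902 characters left out ...]
 [0.661  0.0447 0.1501]
top [210 281] [0.6614 0.042  0.1483]
top [211 278] [0.6582 0.0503 0.15  ]
top [211 279] [0.659  0.0477 0.1464]
top [211 280] [0.6578 0.0445 0.1515]
top [211 281] [0.6856 0.0494 0.0276]
top [212 278] [0.656  0.0505 0.1465]
top [212 279] [0.6567 0.0478 0.1436]
top [212 280] [0.6562 0.0448 0.146 ]
top [212 281] [0.6828 0.0495 0.026 ]
top [213 279] [0.6532 0.0476 0.1463]
top [213 280] [0.6532 0.0448 0.1462]
top foot? [0.6872 0.015  0.0283] 0.0029123280162407887
beamtop [[0.704, 0.034, 0.244], [0.704, 0.032, 0.245], [0.705, 0.029, 0.243], [0.551, -0.011, 0.607], [0.55, -0.013, 0.609], [0.551, -0.015, 0.606], [0.551, -0.017, 0.606], [0.55, -0.018, 0.609]] 0.6461560089830384
```

>>> play_rows(plan=[0.9, -0.6, 5, 0, 0, 0, 0, 0, 10, 0, 0, 0, 0, 0, 10, 0, 0, 0, 0, 0, 8, 0, 0, 0, 0, 0, 5, 0, 0, 0, 0, 0, 3, 0, 0, 0, 0, 0, 0, 0, 0, 0, 0, 0, 0, 0, 0, 0, 0, 0, 0, 0, 0, 0])

```text
clock: 22.05
eef_pos: [0.5042, -0.0511, 0.1524]
tool_rot: [-0.217, 0.976, -0.0, 0.0]
ft_force: [-0.3, 0.2, -0.8]
grip_width: 0.0207
```

```bash
cat > z.py <<'E'
from ck import *
from bias import bluehull
c=C["side"];q=proj(c,L)[0].astype(int);rr,cc=bluehull(c,(q[0]-20,q[0]+20,q[1]-22,q[1]+16))
mm=proj(c,model(L[0],L[1],yaw,L[2])[0])
print("obs",rr.min()-.5,rr.max()+.5,cc.min()-.5,"mod",mm.min(0),mm.max(0))
m=np.zeros((480,640),bool);m[rr,cc]=1
Pt,_=cloud(c,m);k=np.abs(Pt[:,2]-L[2])<.03;Pt=Pt[k]
rad=np.hypot(*(Pt[:,:2]-L[:2]).T);s=(rad>.029)&(rad<.035)&(Pt[:,2]>L[2])
print("ring z",np.median(Pt[s,2]),"pct",np.percentile(Pt[:,2],[5,50,95]).round(4))
# plane fit of ring top
A=np.c_[Pt[s,:2]-L[:2],np.ones(s.sum())];print("tilt fit",np.linalg.lstsq(A,Pt[s,2],rcond=None)[0].round(4),s.sum())
E
python3 z.py pics/k4.png
```

```text
[ 0.5042 -0.0511  0.1524] [-2.169e-01  9.762e-01 -1.000e-04  3.000e-04] [-0.26 -0.03 -1.03] [0.01613855 0.01131512 0.00702217] 0.020534836807620294 22.2
tilt z [ 5.e-04 -0.e+00 -1.e+00] yaw 0.4372053783704049
lens expected [ 0.5803 -0.0156  0.1459]
obs rows 223.5 243.5 cols 312.5 341.5
mod rows 224.12258077652666 244.16407009710397 cols 312.89681448401467 337.26833606127764
side joint resid px [-0.37908677  0.6146856 ]
top joint resid px [-0.40923958 -0.29469886]
tip corr [0.6507 0.0451 0.1441] 0.00128442797304272
233 284
201 265
obs 223.5 243.5 312.5 mod [224.12258078 312.89681448] [244.1640701  337.26833606]
ring z 0.15287833445324317 pct [0.142  0.1517 0.1578]
tilt fit [-0.0084 -0.0216  0.1526] 83
```

View pics/k4.png

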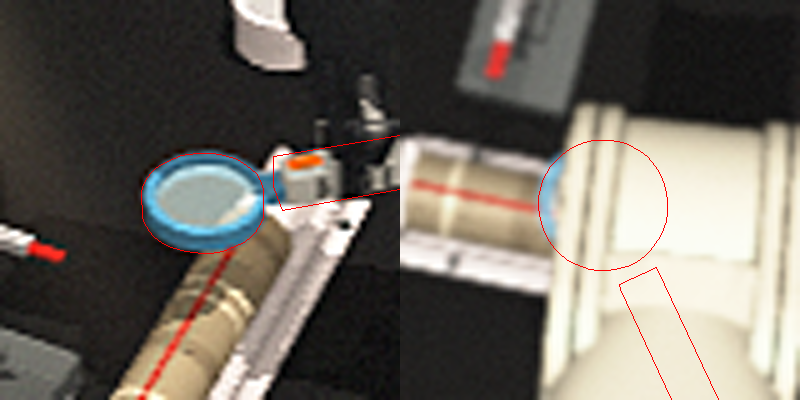

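Run:
```python
import sys;sys.argv=["x","pics/k5.png"]
from ck import *
from scipy.optimize import minimize
c=C["side"];S=8
def fitdisk(c,L,z,left):
    q=proj(c,L)[0];r0,r1,c0,c1=int(q[0])-16,int(q[0])+17,int(q[1])-20,int(q[1])+left
    g=c["frame"][r0:r1,c0:c1].max(2).astype(float);bg=np.percentile(g,15);obs=np.clip((g-bg-10)/(100-bg),0,1)
    def cost(p):
        im=np.zeros(((r1-r0)*S,(c1-c0)*S),np.uint8)
        uv=(proj(c,model(p[0]/1000,p[1]/1000,yaw,z)[0])[:,::-1]-[c0,r0]+.5)*S-.5
        cv2.fillConvexPoly(im,cv2.convexHull(np.round(uv).astype(np.int32)),255)
        m=cv2.resize(im,None,fx=1/S,fy=1/S,interpolation=cv2.INTER_AREA)/255.
        return ((cv2.GaussianBlur(m,(0,0),.5)-obs)**2).sum()
    x=np.array(L[:2])*1000
    r=minimize(cost,x,method="Nelder-Mead",options=dict(initial_simplex=x+np.array([[-3,-3],[5,0],[0,5]])));return r.x,r.fun
for l in(-4,0,4):print("side now",fitdisk(c,L,L[2],l),"exp",L[:2]*1000)
```

```text
[ 0.504  -0.0511  0.1521] [-0.2169  0.9762 -0.      0.    ] [-0.12 -0.24 -1.6 ] [ 0.04395282  0.03792557 -0.01234078] 0.02071463273629137 22.55
tilt z [ 0. -0. -1.] yaw 0.43720796746978774
lens expected [ 0.5801 -0.0156  0.1456]
side now (array([579.34766476, -17.75537716]), np.float64(1.8019189426593587)) exp [580.10717766 -15.55603062]
side now (array([579.2949638 , -17.68581237]), np.float64(13.14275702279155)) exp [580.10717766 -15.55603062]
side now (array([579.16620484, -16.9913556 ]), np.float64(37.81051439528541)) exp [580.10717766 -15.55603062]
```

```bash
python3 obs.py
python3 - <<'E'
from h import *
c=bot.camera("side");cv2.imwrite("pics/fin.png",c["frame"])
E
```

```text
22.85 [ 0.504  -0.0511  0.1521] s 0.053 f [-0.12  0.45 -0.87] f.a 0.41
side px [[226.5, 341.9], [225.4, 349.0]] W [[0.5292, -0.1474, 0.072], [0.5507, -0.1377, 0.072]] len 0.0236 ang 65.66
side px [[243.2, 330.8], [276.6, 311.1]] W [[0.5709, -0.0552, 0.072], [0.6005, 0.0935, 0.072]] len 0.1516 ang 11.26
side px [[251.9, 325.7], [278.3, 309.7]] W [[0.5789, -0.0147, 0.072], [0.6032, 0.1007, 0.072]] len 0.118 ang 11.85
top px [[239.5, 287.9], [234.0, 262.6]] W [[0.5893, 0.025, 0.072], [0.6054, 0.1006, 0.072]] len 0.0772 ang 12.05
```

View pics/fin.png

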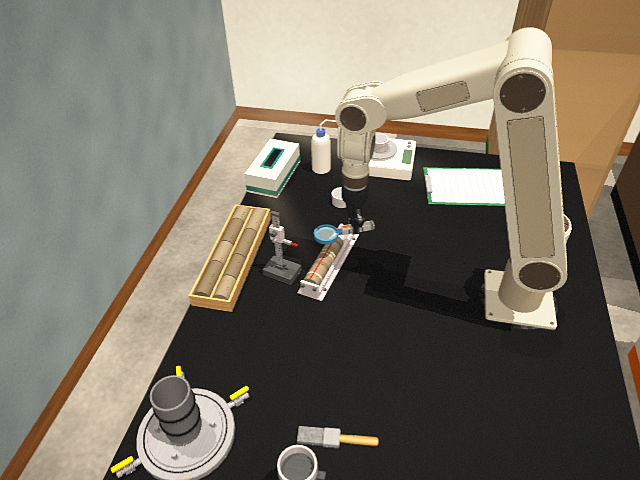

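Run:
```python
import cv2
c=cv2.imread("pics/fin.png");cv2.imwrite("pics/fz.png",cv2.resize(c[220:290,285:365],None,fx=8,fy=8,interpolation=cv2.INTER_NEAREST))
```

```text
(no output)
```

View pics/fz.png

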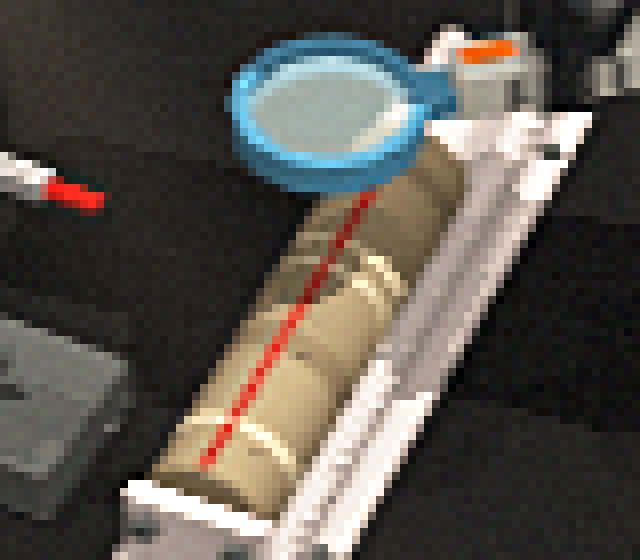

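The zoom shows the joint still closed at about (325,260), with the red line running straight through it. The shadow of the loupe darkens the line there, which is what split the red detection. The loupe is clear of everything, so I am handing in.

```bash
python3 -c "
from workcell import bot
print(bot.job_done(), bot.get_obs()['clock'])"
```

```text
the job is handed in; nothing more can be done
the job is handed in; nothing more can be done
```

The loose core piece is pushed flush against the longer piece, and the loupe is held level over the closed joint. I handed the job in at about 23 s.

**Joint:** I pushed the loose piece slowly with closed fingers at about 2 to 3 N. At the end the arm stopped advancing and the force rose to about 8 N, which showed the faces had met. The red line runs unbroken along the top of both pieces. The longer piece's stop end stayed within 0.2 mm in the cameras.

**Loupe position:** It is level to within about 0.5 mrad by the measured tool pose. The side camera puts the lens within about 1 mm of the joint. The top camera could not confirm this at the end because the arm was in the way.

**Lens height:** The lens is at about 0.1457 m.

**Disagreements and rough spots:**
- The two cameras differ by about 3 mm in the horizontal, so I averaged them and checked the average against where the push made contact.
- My estimates of the scriber height ranged from 0.1445 to 0.147 m, so the lens height could be off by about 1.5 mm.
- A tilt fit from the noisy range image gave about 1°, which I took as noise against the tool pose.
- I started opening the gripper while backing off the loose piece. Pictures taken straight afterwards showed no roll and no gap.
- Pressing the loupe while closing the fingers put about 5 N on the bench. I took the lens as still flat at that moment when setting its height.

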